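# Shut the microcentrifuge and start its second preset

## Robot

A 6-joint arm with a two-finger parallel gripper is mounted at the origin on a cart in front of the work surface, level with it; the furniture and walls round the work are solid. World frame = base frame: x ahead of the robot, y to its left, z up, the work surface at z = 0. Lengths are in m, angles in degrees, forces in N, time in s.
With the tool pointing down it reaches from about 0.4 to 0.825 m from the base axis. Payload 7 kg.
Tool frame: the origin (TCP) lies midway between the tips of the shut fingers; the grasp point (between the pads) lies 19 mm behind it (ctrl.grasp_offset is the distance from the TCP to the grasp point, in m); z points along the fingers, x is the direction in which the jaws open and shut, and the axes are right-handed (so a half turn about z gives the same grasp; the last joint's range is limited). The gripper opens to 88 mm and grips with 3 to 60 N. Pads are 19 mm wide; open, the fingers measure 130 mm over their backs; the gripper's body (78 mm by 193 mm) begins 47 mm behind the grasp point.
Start: joints at [16.507, 20.546, 0.682, 0, -70.136, -16.507], TCP at [0.675, -0, 0.227] pointing down, gripper open.
Joint ranges: [-176.03, 176.03], [-82.01, 121.73], [-58.28, 71.71], [-173.87, 95.51], [-174.79, -0.11], [-173.66, 173.66]. Speed limits (degrees/s): [136.94, 136.94, 172.46, 180, 180, 180].

## Interface

Orientations are given as [roll, pitch, yaw] about the fixed x, y, z axes, in that order (R = Rz(yaw) Ry(pitch) Rx(roll)).
In Python, from plant import sensors, snapshot, order, ctrl gives the robot as it stands.
- The arm moves only by the tool send_rows, never from a script. Its argument "commands" is a list of rows, each a list of 3 entries, a list of its own where there are three numbers: the closure, from 0 (fully open) to 1 (shut), then the shift along the world's x, y, z in units of 0.25 m (1.0 is 0.25 m), then the turn, a rotation vector about the world's x, y, z in units of 360 degrees (1.0 is 360 degrees). In form: [[hand, [x, y, z], [ax, ay, az]], ...]. A call has 1 to 12 rows; each row shifts and turns the pose as measured when the row begins; what a row does not reach is not made up. A row lasts 1/10 s, in which the tool goes at most 50 mm and 8.59 degrees, less where a joint would pass 70% of its speed; a pose out of reach is approached as far as the arm can. A call with a number of a shift or a turn outside -1 to 1 is refused whole. A call with a gripper value outside its range is refused whole. The fingers move at their own pace and stop on an object; the grip force is fixed at half the most. Time passes only in rows, so rows that do not move let the fingers close. It gives the time, the measured TCP pose, the force and the opening at its end, in the units of the state.
- sensors.get_obs(): the state, without advancing time (a new reading comes with each control period).
- snapshot(name): name is "scene" or "side" or "wrist"; returns a dict with "color" (480x640x3 uint8, blue, green, red), "z_map" (480x640 float32, m along the optical axis (not along the pixel's ray), 0 where there is no reading), "mtx" (3x3 intrinsics, pixels), "xyz" and "attitude" of the camera in the world. Camera axes: x right, y down, z forward; pixel columns grow to the right and rows downward; lengths in m; the calibration is good to about 2 mm. A picture is of the moment at which its call begins.
- order.close_job(): hands the job in, once; it reports no verdict.
The state is a dict: "clock": time; "joint_pos": joint angles; "qvel": joint speeds; "tau": joint torques, N m; "tool_pos": TCP position; "orientation": TCP orientation; "force": force on the tool from outside, world axes, zero at the start; "moment": the same for the moment, N m; "opening": finger opening in m.
Only numpy, scipy, OpenCV 4.12 (cv2) and the standard library are available. Lean on these libraries where they do the work, as an engineer would, in place of code of your own. Each camera call takes 0.05 s, during which the arm holds its last target.

## Task

Start a spin on the microcentrifuge with light fingertip pushes: push the open lid down until its latch catches and it stays shut by itself, then tap the middle one of the three narrow preset keys, and then tap the round start key. Press no other key, and none before the lid is latched; push gently so that the machine is neither shoved nor lifted, and leave the things around it where they are; nothing is to be picked up.

Things in the scene. Friction and masses are not known exactly. Their poses are not given: they have to be found in the camera images.
- centrifuge: the bench-top microcentrifuge, off-white, 240 mm wide (y), 260 mm deep (x), 139 mm high with its lid shut, 4.8 kg on rubber feet, not fixed to the desk; origin at the centre of its underside, +x to its rear, +y to its left as the robot sees it, z up. Its front 80 mm is a key panel that rises 14 degrees towards the rear, from 75 to 95 mm high, with five grey keys in one row across; behind it is the round chamber under the lid
- lid (a joint): angle of the lid about the hinge along the machine's rear edge: 0 shut, 1.15 rad fully open, starts part open, where friction keeps it. A spring lifts it; pushed right down (4 N at the front edge, 7 N from 11 to 5 mm above shut) a snap latch at its front catches it and holds it at about 0.01 rad; below that it yields 3 mm on rubber buffers; not caught, it springs up again to some 0.4 rad
- lid_lip (a point): middle of the lid's front edge, on its upper (outer) surface, 160 mm in front of and 15 mm above the hinge axis when shut; z is the outward normal of the lid, x points from here to the hinge. Shut, it is 130 mm above the desk. The lid is 232 mm wide; in front of this point a grey finger lip projects 17 mm (its top 1 mm lower)
- lid_hinge (a point): middle of the lid's hinge axis, which runs along y, 115 mm above the desk; this point turns with the lid
- preset_left_top (a point): centre of the top of the left one (one pip) of the three narrow preset keys, 16 x 24 mm; z is the normal of the sloping panel; the key stands 7 mm proud of the panel and moves straight into it; x up the slope, y across the machine to its left
- preset_left (a joint): how far this key is pushed in: 0 up, 0.004 m fully in; sprung, about 1.5 N to start and 3.5 N fully in; it counts as pressed from half-way
- preset_mid_top (a point): centre of the top of the middle one (two pips) of the three narrow preset keys, 16 x 24 mm; z is the normal of the sloping panel; the key stands 7 mm proud of the panel and moves straight into it; x up the slope, y across the machine to its left
- preset_mid (a joint): how far this key is pushed in: 0 up, 0.004 m fully in; sprung, about 1.5 N to start and 3.5 N fully in; it counts as pressed from half-way
- preset_right_top (a point): centre of the top of the right one (three pips) of the three narrow preset keys, 16 x 24 mm; z is the normal of the sloping panel; the key stands 7 mm proud of the panel and moves straight into it; x up the slope, y across the machine to its left
- preset_right (a joint): how far this key is pushed in: 0 up, 0.004 m fully in; sprung, about 1.5 N to start and 3.5 N fully in; it counts as pressed from half-way
- start_key_top (a point): centre of the top of the round start key, 25 mm across, right of the preset keys; z is the normal of the sloping panel; the key stands 7 mm proud of the panel and moves straight into it; x up the slope, y across the machine to its left
- start_key (a joint): how far this key is pushed in: 0 up, 0.004 m fully in; sprung, about 1.5 N to start and 3.5 N fully in; it counts as pressed from half-way
- stop_key_top (a point): centre of the top of the square stop key, 24 x 24 mm, at the right end of the row; z is the normal of the sloping panel; the key stands 7 mm proud of the panel and moves straight into it; x up the slope, y across the machine to its left
- stop_key (a joint): how far this key is pushed in: 0 up, 0.004 m fully in; sprung, about 1.5 N to start and 3.5 N fully in; it counts as pressed from half-way
- pipette: a white plastic transfer pipette, 144 mm long, lying left of the machine; a bystander, to be left alone; origin at the centre of its underside
- tape_roll: a roll of tan tape, 68 mm across and 19 mm high, lying left of the machine's rear; a bystander, to be left alone; origin at the centre of its underside
- highlighter: a marker pen, 117 mm long, 16 mm thick, lying right of the machine; a bystander, to be left alone; origin at the centre of its underside
- oil_bottle: a small capped bottle, 30 mm across and 66 mm high, standing right of the machine; a bystander, to be left alone; origin at the centre of its underside
- tally: a hand tally counter, 86 x 54 mm and 22 mm high, lying far left; a bystander, to be left alone; origin at the centre of its underside
- slide_mailer: a grey plastic slide mailer, 84 x 35 mm and 21 mm high, lying far right; a bystander, to be left alone; origin at the centre of its underside
- tissue: a booklet of lens tissue, 74 x 103 mm and 8 mm thick, lying on the right; a bystander, to be left alone; origin at the centre of its underside

How it is judged (in metres and radians):
On the way, in this order (a step that is already met when the one before it is completed fails the run):
1. the lid is latched: shut with nothing pushing on it (value of joint lid below 0.03 rad and not (contact force between any of the fingers, the arm and centrifuge above 0.3 N)), for 0.2 s.
2. the middle preset key is pressed (value of joint preset_mid above 0.002 m), for 0.04 s.
3. the round start key is pressed (value of joint start_key above 0.002 m), for 0.04 s.
At the end, for the whole second after the job is handed in: the lid is latched (under 0.03 rad), all keys are up again (under 1 mm in), the machine stands level and at rest within 20 mm of where it stood, and the pipette, tape, marker, small bottle, tally counter, slide mailer and booklet are within 20 mm of where they were (value of joint lid below 0.03 rad and value of joint each of preset_left, preset_mid, preset_right, start_key, stop_key below 0.001 m and distance of each of centrifuge, pipette, tape_roll, highlighter, oil_bottle, tally, slide_mailer, tissue from where it was at the start of the episode below 0.02 m and angle between centrifuge's own z axis and vertical below 0.03 rad and linear speed of centrifuge below 0.01 m/s); the robot touches nothing.
It fails at once if a key other than the middle preset or the start key is pressed (value of joint any of preset_left, preset_right, stop_key above 0.002 m).
It fails at once if a key is pressed before the lid is shut (value of joint lid above 0.05 rad and value of joint any of preset_left, preset_mid, preset_right, start_key, stop_key above 0.002 m).
It fails at once if the machine is pushed harder than 30 N (contact force between any of the fingers, the arm and centrifuge above 30 N).
It fails at once if the machine is shoved more than 20 mm, lifted or tipped (distance of centrifuge from where it was at the start of the episode above 0.02 m or height (world z) of centrifuge above 0.01 m or angle between centrifuge's own z axis and vertical above 0.06 rad).
It fails at once if a bystander is moved more than 20 mm or lifted (distance of any of pipette, tape_roll, highlighter, oil_bottle, tally, slide_mailer, tissue from where it was at the start of the episode above 0.02 m).
It also fails if it takes over 45 s, if anything falls off the work surface, if the arm or the gripper's body presses on something with over 40 N, if the wrist force passes 120 N, or if a joint passes its speed limit or range.

## Working session

There is one attempt and no reset: what is moved stays moved. The work goes in short steps, Python scripts to look and compute and a tool call to move; the robot and the scene stay as the last step left them, time stands still between calls to the robot, and variables do not carry over. Pictures are saved under pics/ and viewed, and the job is handed in when it is done.

Besides the shell and the picture viewer there is one more tool, called as name(argument=value, ...), one argument or row to a line, values as JSON. send_rows: Moves the arm, as the interface text tells. Its arguments: {"type":"object","properties":{"commands":{"type":"array","items":{"type":"array"}}},"required":["commands"]}

```bash
mkdir -p pics; ls; cat > h.py <<'E'
import numpy as np, cv2
from plant import sensors, snapshot, order, ctrl
from scipy.spatial.transform import Rotation as R
def rot(a):
    a=np.array(a,float)
    return a if a.shape==(3,3) else R.from_euler('xyz',a,degrees=True).as_matrix()
def pts(s,uv,zs=None):
    K=s['mtx'];out=[]
    for u,v in uv:
        z=s['z_map'][int(v),int(u)]
        d=np.array([(u-K[0,2])/K[0,0],(v-K[1,2])/K[1,1],1])
        out.append(rot(s['attitude'])@(d*z)+np.array(s['xyz']))
    return np.array(out)
def plane(s,u,v,h):
    K=s['mtx'];d=rot(s['attitude'])@np.array([(u-K[0,2])/K[0,0],(v-K[1,2])/K[1,1],1]);o=np.array(s['xyz'])
    return o+d*(h-o[2])/d[2]
E
python3 - <<'E'
from h import *
print(sensors.get_obs())
for n in ['scene','side','wrist']:
    s=snapshot(n);cv2.imwrite(f'pics/{n}0.png',s['color']);np.savez(f'{n}0.npz',**s)
    print(n,s['xyz'],s['attitude'],s['mtx'])
E
```

```text
pics
{'clock': 0.0, 'joint_pos': array([ 1.65077776e+01,  2.05929274e+01,  6.34731346e-01, -2.05353726e-02,
       -7.01373536e+01, -1.65085155e+01]), 'qvel': array([0.01496501, 0.04167591, 0.01955338, 0.01451101, 0.07901195,
       0.05060863]), 'tau': array([-8.00930356e-04, -5.82726967e+01,  2.93058443e+01,  6.99745238e+00,
        6.93249181e-03, -2.06530804e-04]), 'tool_pos': array([ 6.74508205e-01, -1.46906182e-05,  2.25611828e-01]), 'orientation': array([-1.79991355e+02, -9.70968563e-02,  1.79992261e+02]), 'force': array([0.54256788, 0.17160254, 0.1638366 ]), 'moment': array([ 0.0306285 , -0.01721794, -0.05749828]), 'opening': 0.08777349047691696}
scene [-0.29842828  0.487857    1.14747572] [-135.15529044   -0.79696968 -121.79923335] [[467.92997795   0.         323.55353482]
 [  0.         467.92997795 230.95115067]
 [  0.           0.           1.        ]]
side [ 0.94872453 -0.93873401  1.31025396] [-1.42680869e+02 -1.20272192e-01  2.28196504e+01] [[507.34336185   0.         311.47648761]
 [  0.         507.34336185 236.6016904 ]
 [  0.           0.           1.        ]]
wrist [ 0.67500088 -0.07653567  0.38394037] [ 1.63597048e+02 -1.18268452e-01 -1.79943342e+02] [[366.60259004   0.         314.93218839]
 [  0.         366.60259004 236.33758656]
 [  0.           0.           1.        ]]
```

View pics/scene0.png

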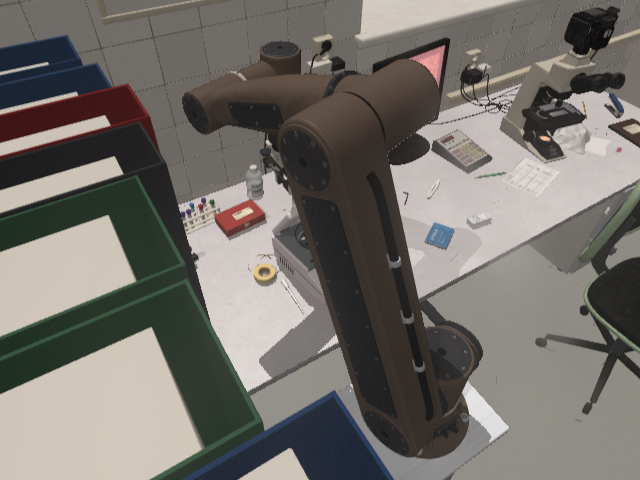

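View pics/side0.png

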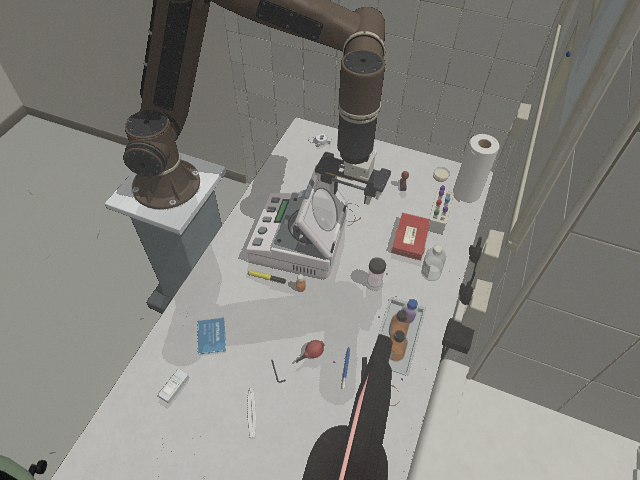

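View pics/wrist0.png

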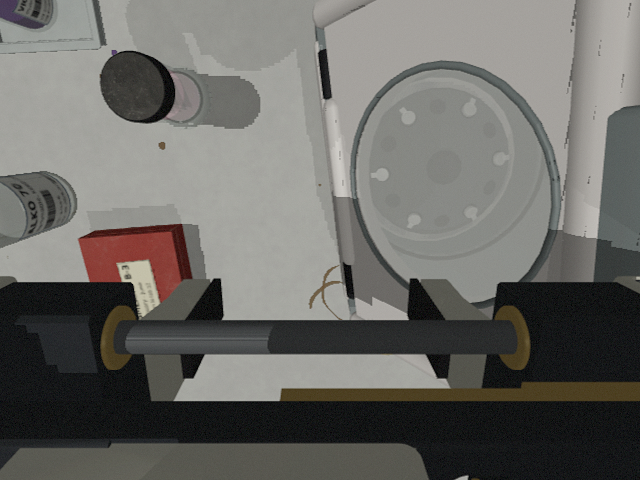

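```bash
python3 - <<'E'
from h import *
s=dict(np.load('side0.npz'))
c=s['color'][150:310,220:420]
cv2.imwrite('pics/side0z.png',cv2.resize(c,None,fx=4,fy=3.75,interpolation=cv2.INTER_CUBIC))
E
```

```text
(no output)
```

View pics/side0z.png

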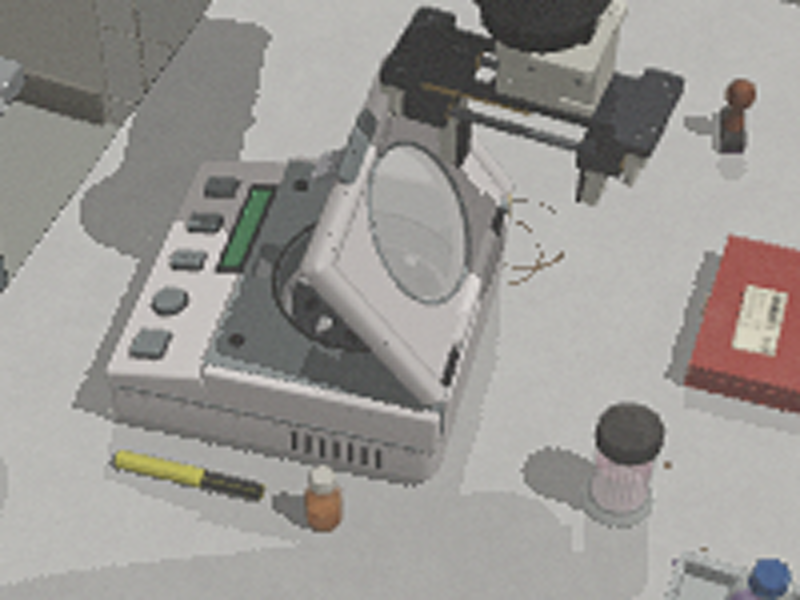

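The side view (zoom x4 / x3.75 from (220,150)) shows the part-open lid, with its front edge at zoom (322,265). The keys run from the left preset at (222,187) through mid (205,222), right (188,260) and start (170,300) to stop (150,343). The gripper's finger is near the lid.

```bash
python3 - <<'E'
from h import *
s=dict(np.load('side0.npz'))
P={'L':(222,187),'M':(205,222),'R':(188,260),'start':(170,300),'stop':(150,343),'lidfr':(320,262),'lidhr':(440,395),'lip':(360,150),'panFR':(112,375),'panFL':(200,165),'bodyRR':(438,425),'lidbl':(475,160)}
for k,(x,y) in P.items():
    u,v=220+x/4,150+y/3.75
    print(k,round(u,1),round(v,1),pts(s,[(round(u),round(v))])[0].round(4), 'plane.09',plane(s,u,v,.092).round(4))
# key masks
g=cv2.cvtColor(s['color'],cv2.COLOR_BGR2HSV)
for k in ['L','M','R','start','stop']:
    x,y=P[k];u,v=round(220+x/4),round(150+y/3.75); print(k,s['color'][v,u])
s=dict(np.load('wrist0.npz'))
for uv in [(345,100),(345,190),(330,20),(350,290),(575,60),(575,180),(620,150),(440,170),(250,400)]:
    print(uv,pts(s,[uv])[0].round(4))
E
```

```text
L 275.5 199.9 [0.4279 0.0125 0.0884] plane.09 [0.4278 0.0096 0.092 ]
M 271.2 209.2 [ 0.4311 -0.0305  0.0919] plane.09 [ 0.4322 -0.031   0.092 ]
R 267.0 219.3 [ 0.4351 -0.0684  0.0868] plane.09 [ 0.4378 -0.0734  0.092 ]
start 262.5 230.0 [ 0.4409 -0.1151  0.089 ] plane.09 [ 0.4435 -0.1165  0.092 ]
stop 257.5 241.5 [ 0.4485 -0.1577  0.0892] plane.09 [ 0.449  -0.1616  0.092 ]
lidfr 300.0 219.9 [ 0.5896 -0.1588  0.2577] plane.09 [ 0.5329 -0.0355  0.092 ]
lidhr 330.0 255.3 [ 0.6761 -0.1485  0.1297] plane.09 [ 0.6678 -0.1243  0.092 ]
lip 310.0 190.0 [ 0.5725 -0.0496  0.2591] plane.09 [0.5127 0.0918 0.092 ]
panFR 248.0 250.0 [ 0.4287 -0.1885  0.0717] plane.09 [ 0.4372 -0.2008  0.092 ]
panFL 270.0 194.0 [0.3923 0.0402 0.0733] plane.09 [0.4007 0.0254 0.092 ]
bodyRR 329.5 263.3 [ 0.6748 -0.1409  0.0785] plane.09 [ 0.6769 -0.1513  0.092 ]
lidbl 338.8 192.7 [0.6235 0.0567 0.1607] plane.09 [0.6029 0.1172 0.092 ]
L [92 89 92]
M [92 94 91]
R [129 130 125]
start [131 132 128]
stop [131 132 127]
(345, 100) [ 0.6555 -0.0938  0.1377]
(345, 190) [ 0.6536 -0.0355  0.1306]
(330, 20) [ 0.6656 -0.1387  0.1373]
(350, 290) [0.6469 0.0449 0.1203]
(575, 60) [ 0.5867 -0.0988  0.2483]
(575, 180) [ 0.5808 -0.0588  0.2514]
(620, 150) [ 0.5748 -0.0699  0.261 ]
(440, 170) [ 0.6103 -0.0561  0.1937]
(250, 400) [ 7.555e-01  2.509e-01 -1.000e-04]
```

```bash
python3 - <<'E'
from h import *
s=dict(np.load('side0.npz'))
hsv=cv2.cvtColor(s['color'],cv2.COLOR_BGR2HSV)
g=cv2.cvtColor(s['color'],cv2.COLOR_BGR2GRAY)
c=g[190:255,245:285]
cv2.imwrite('pics/k.png',cv2.resize(c,None,fx=9,fy=9,interpolation=cv2.INTER_NEAREST))
for k in [(275,200),(271,209),(267,219),(262,230),(257,241)]:
    u,v=k; print(k,g[v-4:v+5,u-7:u+8])
E
```

```text
(275, 200) [[126 146 145 145 144 146 146 148 147 147 144 144 145 142 146]
 [132 143 143 143 110  99 109 110 108 107 109 146 146 143 145]
 [140 144 146 127  90  91  81  95  94  92  89  81 118 145 145]
 [145 141 147 104  93  95  91  95  96  92  78  74 146 148 124]
 [141 144 148  83  87  91  91  92  90  92  72 118 146 146  75]
 [145 142 148  61  71  68  78  83  78  79  80 150 146 151  57]
 [145 144 146  94  96  77  75  78  83  80  89 147 147 123  59]
 [144 145 145 143 144 144 144 145 141 142 143 147 149  75  84]
 [143 142 145 142 146 146 147 145 145 144 144 145 126  62 108]]
(271, 209) [[129 145 143 142 145 145 143 145 147 145 145 143 142 139 147]
 [127 146 143 143 119 136 134 132 134 131 135 146 146 145 144]
 [140 145 145 128  92  96  95  94  97  95  98 109 147 144 149]
 [143 139 143 115  90  91  82  82  92  94  80  60 149 144 148]
 [197 197 144 134 131 129  93  93  92  96  72  64 149 144 128]
 [197 198 140  96  94  96  92  95  96 115  70 114 146 150  76]
 [194 195 163  54  62  66  66  64  75  66  75 204 142 121  57]
 [195 193 197 176 177 178 176 143 143 143 199 201 200  85  63]
 [194 
[... 1094 characters left out ...]
 193 197 175  69  60  69  70  65 114 197 199 196 195 193]
 [191 193 195 198 176 142 143 163 196 196 199 198 195 195 195]]
(257, 241) [[128 184 194 195 197 161 161 185 175 176 176 200 198 198 194]
 [125 206 197 195 183 123 127 133 129 129 130 148 151 201 195]
 [164 199 196 199 134 125 126 129 124 123 127 124  86 168 198]
 [199 196 196 132 141 124 128 126 125 127 129 101 100 198 195]
 [198 195 199 115 128 128 130 121 130 125 126  90 168 199 195]
 [196 198 150 133 128 128 129 127 130 127 119  73 203 198 197]
 [196 197 127 111 122 124 126 129 133 141  94 124 202 196 195]
 [195 199 112  75  77  78  86  88  92  96  73 165 200 195 195]
 [194 194 154 145 104 108 112  77  77  83 126 197 198 193 194]]
```

View pics/k.png

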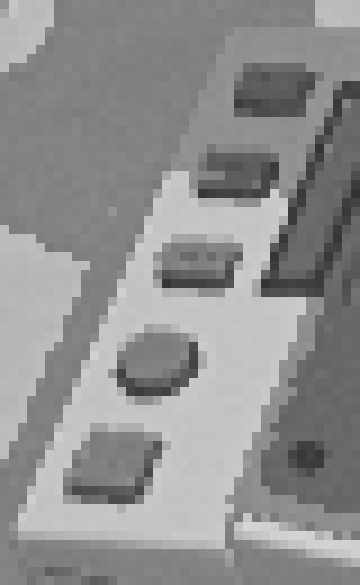

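send_rows(
  commands=[
    [1, [0, 0, 0.15], [0, 0, 0]],
    [1, [0, 0, 0.15], [0, 0, -0.0232]],
    [1, [-0.12, 0, 0.1], [0, 0, -0.0232]],
    [1, [-0.15, 0, 0], [0, 0, -0.0232]],
    [1, [-0.15, -0.05, 0], [0, 0, -0.0232]],
    [1, [-0.15, -0.05, 0], [0, 0, -0.0232]],
    [1, [-0.1, -0.05, 0], [0, 0, -0.0232]],
    [1, [-0.1, -0.05, 0], [0, 0, -0.0232]],
    [1, [0, 0, 0], [0, 0, -0.0232]],
    [1, [0, 0, 0], [0, 0, -0.0232]],
    [1, [0, 0, 0], [0, 0, -0.0232]],
    [1, [0, 0, 0], [0, 0, 0]],
  ],
)

```text
clock: 1.35
tool_pos: [0.4711, -0.0522, 0.3241]
orientation: [179.9, -0.7, 94.0]
force: [-0.4, -0.7, -0.9]
opening: 0.0014
```

The crop shows the five keys in one row, with no sixth; centres in the full image are about (275,199), (271,209), (266,219), (262,230) and (257,241). Next is the wrist view from above the panel.

```bash
python3 - <<'E'
from h import *
s=snapshot('wrist');cv2.imwrite('pics/wrist1.png',s['color']);np.savez('wrist1.npz',**s)
print(s['xyz'],s['attitude'])
E
```

```text
[ 0.39468675 -0.05949555  0.4820745 ] [163.45988172  -0.70012116  94.02054889]
```

View pics/wrist1.png

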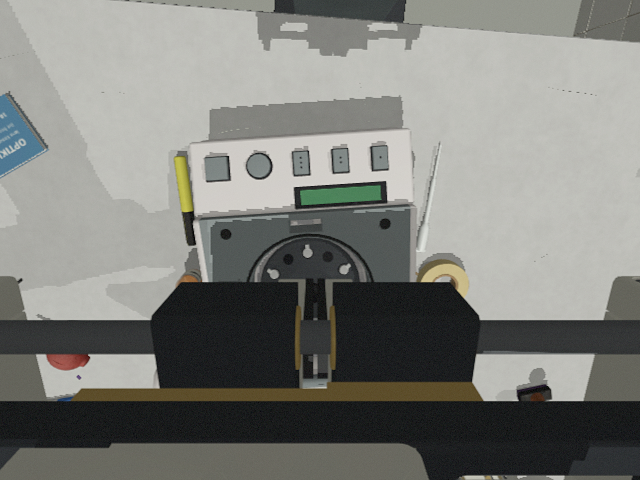

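Wrist view: the five keys run along row ~160, with stop (217,168), start (259,166), and presets of three pips (301,163), two pips (341,160) and one pip (380,158). The latch slot is at (305,222), and the display is below the presets.

```bash
cat > keys.py <<'E'
from h import *
def keys(s,cent):
    g=cv2.cvtColor(s['color'],cv2.COLOR_BGR2GRAY)
    m=((g<165)&(g>60)).astype(np.uint8)
    n,lab,st,ce=cv2.connectedComponentsWithStats(m,connectivity=4)
    out=[]
    for (u,v) in cent:
        win=lab[v-6:v+7,u-6:u+7]; ids=win[win>0]; i=np.bincount(ids).argmax()
        out.append((ce[i],st[i]))
    return out
E
python3 - <<'E'
from keys import *
s=dict(np.load('wrist1.npz'))
names=['L','M','R','start','stop']
W=[]
for n,(c,st) in zip(names,keys(s,[(380,158),(341,160),(301,163),(259,166),(217,168)])):
    u,v=c
    K=s['mtx'];z=np.median(s['z_map'][int(v)-4:int(v)+5,int(u)-4:int(u)+5])
    p=rot(s['attitude'])@(z*np.array([(u-K[0,2])/K[0,0],(v-K[1,2])/K[1,1],1]))+s['xyz']
    print(n,c.round(1),st,p.round(4),plane(s,u,v,.092).round(4)); W.append(plane(s,u,v,.092))
W=np.array(W);a=np.polyfit(W[:,1],W[:,0],1);print('yaw',np.degrees(np.arctan(-a[0])),np.diff(W[:,1]))
# triangulate with side
s2=dict(np.load('side0.npz'))
def ray(s,u,v):
    K=s['mtx'];d=rot(s['attitude'])@np.array([(u-K[0,2])/K[0,0],(v-K[1,2])/K[1,1],1]);return np.array(s['xyz']),d/np.linalg.norm(d)
sc=[(274.8,199.0),(270.9,209),(266.6,218.7),(262.3,229.7),(257.3,241.2)]
for n,(c,st),q in zip(names,keys(s,[(380,158),(341,160),(301,163),(259,166),(217,168)]),sc):
    o1,d1=ray(s,*c);o2,d2=ray(s2,*q)
    A=np.stack([d1,-d2],1);t=np.linalg.lstsq(A,o2-o1,rcond=None)[0]
    p1=o1+d1*t[0];p2=o2+d2*t[1];print(n,((p1+p2)/2).round(4),'gap',np.linalg.norm(p1-p2).round(4))
E
```

```text
L [379.1 156.2] [369 141  20  31 481] [0.4185 0.0147 0.0893] [0.4183 0.0142 0.092 ]
M [339.9 159.1] [330 144  20  30 480] [ 0.4243 -0.0262  0.0895] [ 0.4241 -0.0265  0.092 ]
R [300.4 161.7] [291 146  20  31 480] [ 0.4299 -0.0676  0.0894] [ 0.4296 -0.0676  0.092 ]
start [258.  164.2] [245 150  26  28 510] [ 0.4356 -0.112   0.0893] [ 0.4353 -0.1116  0.092 ]
stop [216.3 167.1] [204 152  27  30 649] [ 0.4417 -0.1557  0.0895] [ 0.4414 -0.1551  0.092 ]
yaw 7.691423806127768 [-0.04062255 -0.04109251 -0.04407749 -0.04344433]
L [0.4199 0.0165 0.0847] gap 0.0031
M [ 0.4259 -0.0249  0.0829] gap 0.0027
R [ 0.4314 -0.067   0.0845] gap 0.0026
start [ 0.4377 -0.1116  0.0844] gap 0.0038
stop [ 0.4435 -0.1564  0.0838] gap 0.0027
```

```bash
cat > mach.py <<'E'
from h import *
psi=np.radians(7.7);ex=np.array([np.cos(psi),np.sin(psi)]);ey=np.array([-np.sin(psi),np.cos(psi)])
def xy(s,t): return s*ex+t*ey
E
python3 - <<'E'
from mach import *
s=dict(np.load('wrist1.npz'))
for n,uv in dict(FR=(191,144),FL=(409,129)).items():
    p=plane(s,*uv,.075); print(n,(p[:2]@ex).round(4),(p[:2]@ey).round(4))
for n,uv in dict(keyM=(340,160),slot=(305,222)).items():
    p=plane(s,*uv,.095); print(n,(p[:2]@ex).round(4),(p[:2]@ey).round(4))
s=dict(np.load('wrist0.npz'))
# lid plane fit
P=[]
for u in range(330,640,3):
    for v in range(10,240,3):
        p=pts(s,[(u,v)])[0]
        P.append([u,v,p[:2]@ex,p[:2]@ey,p[2]])
P=np.array(P)
# frame-only: exclude window ellipse
k=(((P[:,0]-457)/112)**2+((P[:,1]-185)/135)**2>1)&(P[:,4]>.115)
Q=P[k]
from numpy.linalg import lstsq
for it in range(6):
    a,_,_,_=lstsq(np.c_[Q[:,2],np.ones(len(Q))],Q[:,4],rcond=None)
    r=Q[:,4]-Q[:,2]*a[0]-a[1]; 
    Q2=Q[np.abs(r)<max(.004,1.5*np.median(abs(r)))]; Q=Q2
th=np.arctan(-a[0]);print('theta',th,len(Q),'s range',Q[:,2].min(),Q[:,2].max(),'z',Q[:,4].max(),'t',Q[:,3].min(),Q[:,3].max())
# hinge from plane: axis z .115 at distance .015 below
# plane normal (sin,cos); surface s at z=.115 -> sh = s0 - .015/sin
s0=(.115-a[1])/a[0]; sh=s0-.015/np.sin(th);print('sh',sh)
for sh_ in [sh]:
  for d in [65,58,50,40,30,20,14,8,4,1]:
    t_=np.radians(d);rho=.148
    S=sh_-rho*np.cos(t_)+.015*np.sin(t_)+.0095;Z=.115+rho*np.sin(t_)+.015*np.cos(t_)
    print(d,'s %.4f'%S,xy(S,-.1285).round(4),'z %.4f'%Z)
E
```

```text
FR 0.3919 -0.2407
FL 0.3915 -0.0066
keyM 0.4174 -0.0832
slot 0.4812 -0.1242
theta 1.0119586185409335 2389 s range 0.5556666314288459 0.6448470972803363 z 0.2680344495541458 t -0.22680783029798762 -0.09500467787429583
sh 0.633375995482047
65 s 0.5939 [ 0.6058 -0.0478] z 0.2555
58 s 0.5772 [ 0.5892 -0.05  ] z 0.2485
50 s 0.5592 [ 0.5714 -0.0524] z 0.2380
40 s 0.5391 [ 0.5515 -0.0551] z 0.2216
30 s 0.5222 [ 0.5347 -0.0574] z 0.2020
20 s 0.5089 [ 0.5216 -0.0592] z 0.1797
14 s 0.5029 [ 0.5156 -0.06  ] z 0.1654
8 s 0.4984 [ 0.5111 -0.0606] z 0.1505
4 s 0.4963 [ 0.509  -0.0608] z 0.1403
1 s 0.4952 [ 0.5079 -0.061 ] z 0.1326
```

send_rows(
  commands=[
    [1, [0.16, 0.01, 0.04], [0, 0, 0.005]],
    [1, [0.16, 0.01, 0], [0, 0, 0.005]],
    [1, [0.16, 0.01, 0], [0, 0, 0]],
    [1, [0.1, 0, 0], [0, 0, 0]],
    [1, [0, 0, 0], [0, 0, 0]],
  ],
)

```text
clock: 1.9
tool_pos: [0.6203, -0.0444, 0.3331]
orientation: [179.9, -0.7, 99.5]
force: [0.2, -0.3, -0.7]
opening: 0.0007
```

send_rows(
  commands=[
    [1, [0.0, 0, -0.14], [0, 0, -0.005]],
    [1, [0, 0, -0.12], [0, 0, 0]],
    [1, [0, 0, 0], [0, 0, 0]],
  ],
)

```text
clock: 2.2
tool_pos: [0.6206, -0.0444, 0.2652]
orientation: [180.0, -0.7, 98.3]
force: [0.1, -0.3, 0.1]
opening: 0.0005
```

```bash
python3 - <<'E'
from h import *
o=sensors.get_obs();print(o['tool_pos'],o['orientation'],o['force'])
s=snapshot('side');cv2.imwrite('pics/side2.png',cv2.resize(s['color'][140:300,220:420],None,fx=4,fy=3.75,interpolation=cv2.INTER_CUBIC))
E
```

```text
[ 0.62057371 -0.04435581  0.26519298] [179.97482058  -0.73664125  98.25006003] [ 0.13299286 -0.30824991  0.10465188]
```

View pics/side2.png

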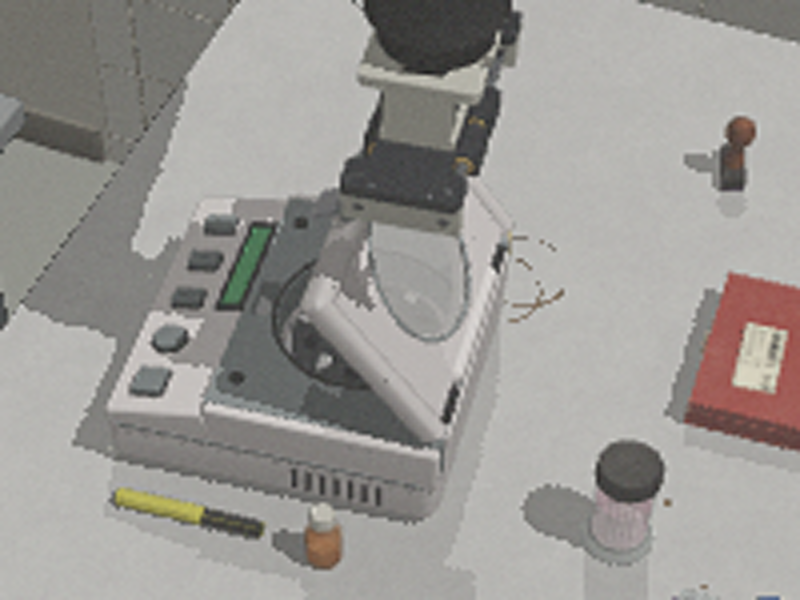

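The view shows the tool behind and above the lid (near (410,220) in the zoom), clear of everything. I'll start the arc.

send_rows(
  commands=[
    [1, [-0.042, 0, -0.022], [0, 0, 0]],
    [1, [-0.042, 0, -0.023], [0, 0, 0]],
    [1, [-0.042, 0, -0.023], [0, 0, 0]],
    [1, [-0.036, -0.005, -0.021], [0, 0, 0]],
    [1, [-0.036, -0.005, -0.021], [0, 0, 0]],
  ],
)

```text
clock: 2.75
tool_pos: [0.5731, -0.0471, 0.2473]
orientation: [179.2, -0.6, 98.7]
force: [0.9, -0.8, 0.5]
opening: 0.0006
```

send_rows(
  commands=[
    [1, [-0.04, -0.005, -0.033], [0, 0, 0]],
    [1, [-0.04, -0.005, -0.033], [0, 0, 0]],
    [1, [-0.034, -0.005, -0.04], [0, 0, 0]],
    [1, [-0.034, -0.005, -0.04], [0, 0, 0]],
    [1, [0, 0, 0], [0, 0, 0]],
  ],
)

```text
clock: 3.25
tool_pos: [0.5346, -0.0524, 0.2141]
orientation: [178.6, -0.6, 98.9]
force: [0.1, -0.3, 0.4]
opening: 0.0007
```

```bash
python3 - <<'E'
from h import *
o=sensors.get_obs();print(o['tool_pos'],o['orientation'],o['force'])
s=snapshot('side');cv2.imwrite('pics/side3.png',cv2.resize(s['color'][140:300,220:420],None,fx=4,fy=3.75,interpolation=cv2.INTER_CUBIC))
E
```

```text
[ 0.53464139 -0.05243401  0.21405631] [178.59658291  -0.56379146  98.9262966 ] [ 0.12109605 -0.3309904   0.41993091]
```

View pics/side3.png

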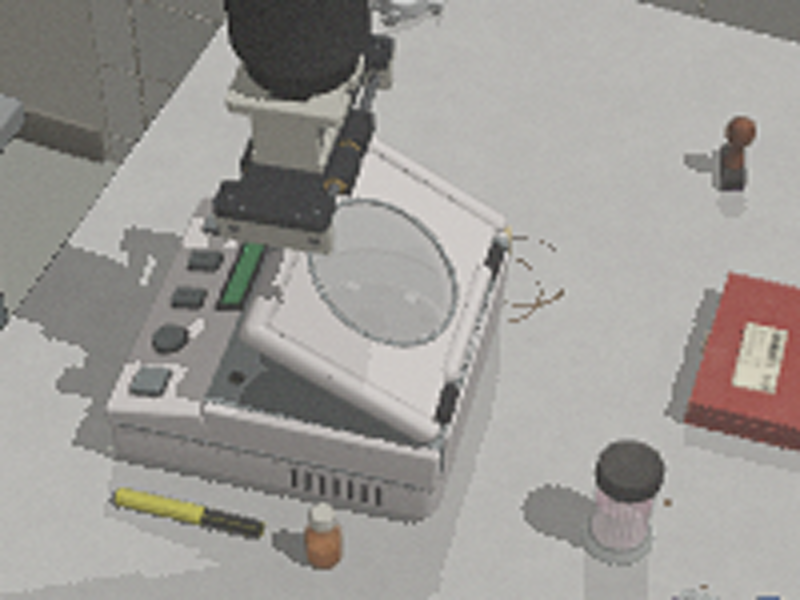

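The lid follows the tip, now about 34° open, with contact near its front edge.

send_rows(
  commands=[
    [1, [-0.014, -0.004, -0.04], [0, 0, 0]],
    [1, [-0.013, -0.003, -0.04], [0, 0, 0]],
    [1, [-0.01, -0.003, -0.04], [0, 0, 0]],
    [1, [-0.008, -0.002, -0.04], [0, 0, 0]],
  ],
)

```text
clock: 3.7
tool_pos: [0.5257, -0.0556, 0.1753]
orientation: [178.2, -0.5, 99.0]
force: [-1.3, 0.3, 2.9]
opening: 0.0003
```

send_rows(
  commands=[
    [1, [-0.014, -0.002, -0.03], [0, 0, 0]],
    [1, [-0.014, -0.002, -0.03], [0, 0, 0]],
    [1, [-0.01, -0.001, -0.028], [0, 0, 0]],
    [1, [0, 0, 0], [0, 0, 0]],
  ],
)

```text
clock: 4.1
tool_pos: [0.5161, -0.0569, 0.1499]
orientation: [178.2, -0.5, 99.0]
force: [0.7, 0.7, 1.4]
opening: 0.0004
```

send_rows(
  commands=[
    [1, [-0.004, 0, -0.014], [0, 0, 0]],
    [1, [-0.003, 0, -0.014], [0, 0, 0]],
    [1, [-0.002, 0, -0.012], [0, 0, 0]],
  ],
)

```text
clock: 4.4
tool_pos: [0.5145, -0.0571, 0.1404]
orientation: [178.1, -0.4, 99.1]
force: [-1.9, 0.6, 11.5]
opening: 0.0005
```

send_rows(
  commands=[
    [1, [0, 0, -0.012], [0, 0, 0]],
    [1, [0, 0, -0.012], [0, 0, 0]],
  ],
)

```text
clock: 4.6
tool_pos: [0.5143, -0.0574, 0.136]
orientation: [178.1, -0.4, 99.1]
force: [-4.0, 1.2, 11.0]
opening: 0.0003
```

send_rows(
  commands=[
    [1, [0, 0, -0.012], [0, 0, 0]],
  ],
)

```text
clock: 4.7
tool_pos: [0.5149, -0.0573, 0.1337]
orientation: [178.0, -0.4, 99.1]
force: [3.5, 0.4, 3.8]
opening: 0.0006
```

send_rows(
  commands=[
    [1, [0, 0, -0.008], [0, 0, 0]],
  ],
)

```text
clock: 4.8
tool_pos: [0.5161, -0.0571, 0.1324]
orientation: [177.9, -0.4, 99.1]
force: [4.3, 0.7, 4.1]
opening: 0.0002
```

send_rows(
  commands=[
    [1, [0, 0, -0.006], [0, 0, 0]],
  ],
)

```text
clock: 4.9
tool_pos: [0.5169, -0.057, 0.1313]
orientation: [177.8, -0.4, 99.1]
force: [1.3, 0.2, 5.2]
opening: 0.0005
```

send_rows(
  commands=[
    [1, [0, 0, -0.006], [0, 0, 0]],
  ],
)

```text
clock: 5.0
tool_pos: [0.517, -0.057, 0.1298]
orientation: [177.8, -0.4, 99.1]
force: [-0.0, -0.9, 4.4]
opening: 0.0006
```

send_rows(
  commands=[
    [1, [0, 0, -0.006], [0, 0, 0]],
  ],
)

```text
clock: 5.1
tool_pos: [0.5166, -0.057, 0.128]
orientation: [177.8, -0.4, 99.1]
force: [1.2, -0.7, 1.7]
opening: 0.0007
```

send_rows(
  commands=[
    [1, [0, 0, -0.006], [0, 0, 0]],
  ],
)

```text
clock: 5.2
tool_pos: [0.5164, -0.057, 0.1262]
orientation: [177.8, -0.4, 99.1]
force: [1.3, 0.6, 3.8]
opening: 0.0002
```

send_rows(
  commands=[
    [1, [0, 0, -0.005], [0, 0, 0]],
  ],
)

```text
clock: 5.3
tool_pos: [0.5164, -0.0571, 0.1247]
orientation: [177.9, -0.4, 99.1]
force: [1.1, 0.1, 6.0]
opening: 0.0005
```

send_rows(
  commands=[
    [1, [0, 0, -0.005], [0, 0, 0]],
  ],
)

```text
clock: 5.4
tool_pos: [0.5171, -0.0569, 0.1237]
orientation: [177.8, -0.4, 99.1]
force: [3.1, -0.3, 2.3]
opening: 0.0006
```

```bash
python3 - <<'E'
from h import *
o=sensors.get_obs();print(o['tool_pos'],o['force'])
s=snapshot('side');cv2.imwrite('pics/side4.png',cv2.resize(s['color'][140:300,220:420],None,fx=4,fy=3.75,interpolation=cv2.INTER_CUBIC))
s=snapshot('wrist');cv2.imwrite('pics/wrist4.png',s['color'])
E
```

```text
[ 0.51706076 -0.05691104  0.12365059] [ 3.1486925 -0.3214923  2.3428302]
```

View pics/side4.png

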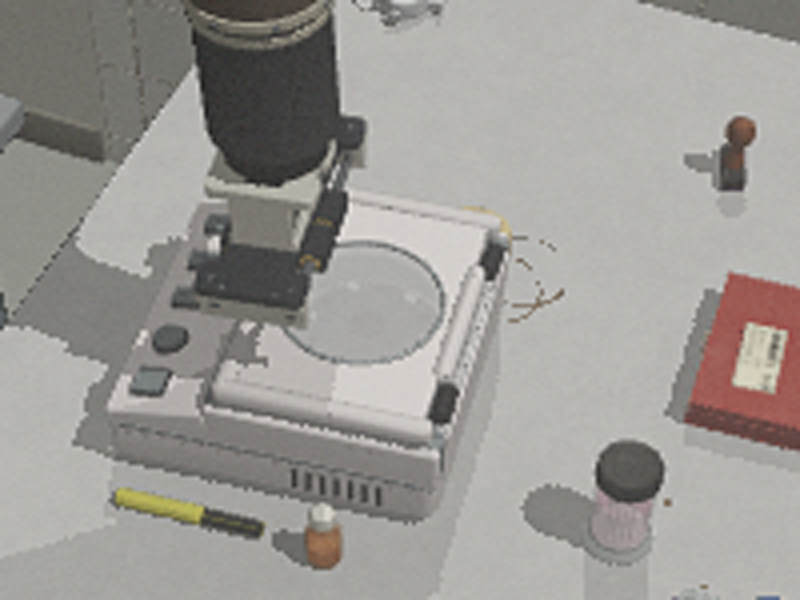

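View pics/wrist4.png

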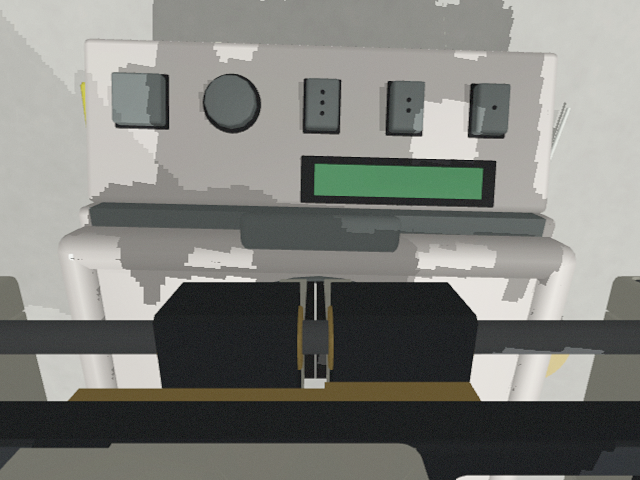

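Both views show the lid nearly level, the tip behind the raised front bar (wrist row ~285), and the finger lip at (320,230). I'll press down a little further to be sure of the latch.

send_rows(
  commands=[
    [1, [0, 0, -0.006], [0, 0, 0]],
  ],
)

```text
clock: 5.6
tool_pos: [0.5174, -0.0569, 0.1223]
orientation: [177.8, -0.4, 99.1]
force: [1.4, -0.6, 7.6]
opening: 0.0004
```

send_rows(
  commands=[
    [1, [0, 0, -0.006], [0, 0, 0]],
  ],
)

```text
clock: 5.7
tool_pos: [0.5175, -0.0569, 0.1212]
orientation: [177.7, -0.4, 99.2]
force: [-2.4, 0.9, 14.5]
opening: 0.0006
```

send_rows(
  commands=[
    [1, [0, 0, -0.006], [0, 0, 0]],
  ],
)

```text
clock: 5.8
tool_pos: [0.5175, -0.0569, 0.1206]
orientation: [177.7, -0.3, 99.2]
force: [-4.3, 2.4, 18.1]
opening: 0.0003
```

Force has risen stiffly to 18 N, so the lid is on its buffers. I'll lift off and check it.

send_rows(
  commands=[
    [1, [0, 0, 0.04], [0, 0, 0]],
    [1, [0, 0, 0.08], [0, 0, 0]],
    [1, [-0.06, 0, 0.12], [0, 0, -0.004]],
    [1, [-0.1, 0.02, 0.1], [0, 0, 0]],
    [1, [-0.1, 0.02, 0.06], [0, 0, 0]],
    [1, [0, 0, 0], [0, 0, 0]],
  ],
)

```text
clock: 6.4
tool_pos: [0.4426, -0.0481, 0.2194]
orientation: [178.8, -0.4, 97.5]
force: [0.9, 1.0, 0.1]
opening: 0.0007
```

```bash
python3 - <<'E'
from mach import *
o=sensors.get_obs();print(o['tool_pos'],o['orientation'],o['force'])
s=snapshot('side');cv2.imwrite('pics/side5.png',cv2.resize(s['color'][140:300,220:420],None,fx=4,fy=3.75,interpolation=cv2.INTER_CUBIC))
np.savez('side5.npz',**s)
s=snapshot('wrist');cv2.imwrite('pics/wrist5.png',s['color']);np.savez('wrist5.npz',**s)
E
```

```text
[ 0.44260314 -0.04814185  0.21940281] [178.77110801  -0.38889309  97.48940254] [0.88233656 1.00665299 0.12656608]
```

View pics/side5.png

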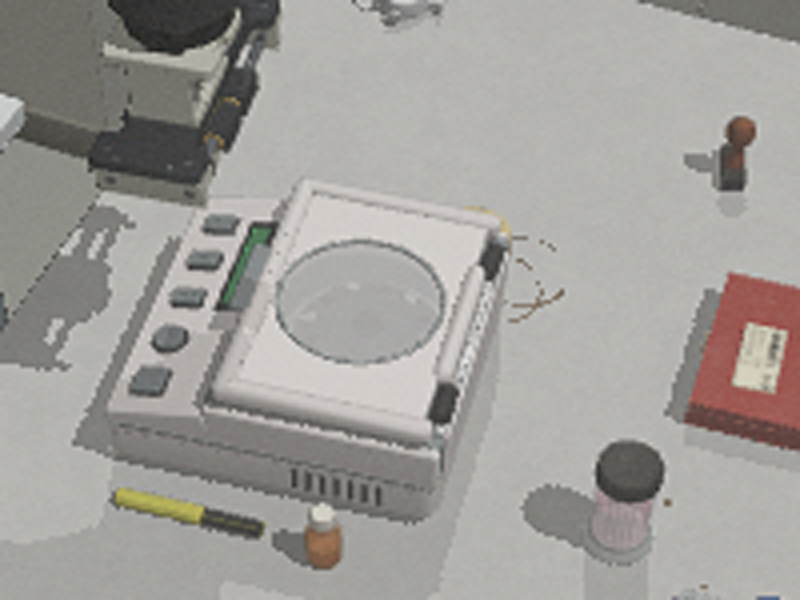

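View pics/wrist5.png

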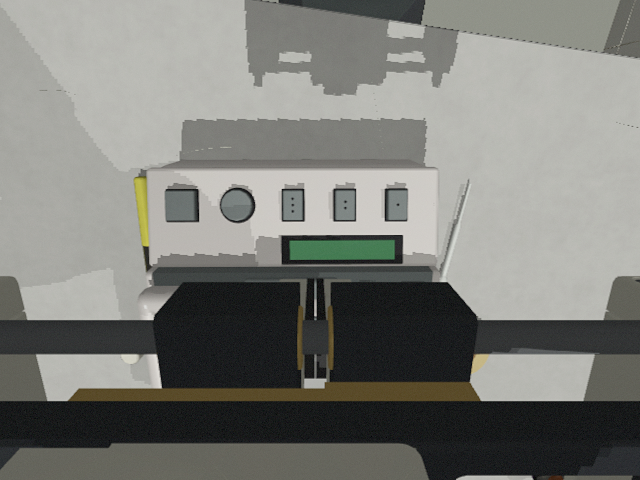

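The lid stays shut on its own: level in the side view. The wrist view shows the keys at row ~204, with mid (two pips) at (344,204) and start at (237,205).

```bash
python3 - <<'E'
from keys import *
from mach import *
s=dict(np.load('wrist5.npz'))
for n,(c,st) in zip(['L','M','R','start','stop'],keys(s,[(396,204),(344,204),(292,204),(237,205),(181,205)])):
    u,v=c;z=np.median(s['z_map'][int(v)-4:int(v)+5,int(u)-4:int(u)+5]);K=s['mtx']
    p=rot(s['attitude'])@(z*np.array([(u-K[0,2])/K[0,0],(v-K[1,2])/K[1,1],1]))+s['xyz']
    q=plane(s,u,v,.091);print(n,c.round(1),st,p.round(4),q.round(4),'st',(q[:2]@ex).round(4),(q[:2]@ey).round(4))
s=dict(np.load('side5.npz'))
# lid top level check: zoom (x,y)-> full
for x,y in [(300,210),(250,370),(480,235),(400,400),(260,300),(460,330)]:
    p=pts(s,[(round(220+x/4),round(140+y/3.75))])[0];print((x,y),(p[:2]@ex).round(3),(p[:2]@ey).round(3),p[2].round(4))
E
```

```text
L [397.  201.9] [385 182  23  39 729] [0.4174 0.0151 0.0892] [0.4171 0.0146 0.091 ] st 0.4153 -0.0414
M [344.6 204.6] [335 190  21  30 602] [ 0.4249 -0.026   0.0897] [ 0.4246 -0.0261  0.091 ] st 0.4173 -0.0828
R [292.5 204.6] [283 190  20  30 593] [ 0.4303 -0.0671  0.0894] [ 0.43  -0.067  0.091] st 0.4171 -0.124
start [235.5 205.1] [219 190  33  31 805] [ 0.4367 -0.112   0.0894] [ 0.4363 -0.1117  0.091 ] st 0.4174 -0.1691
stop [179.6 206.1] [164 189  35  34 966] [ 0.4432 -0.1558  0.0897] [ 0.4428 -0.1553  0.091 ] st 0.418 -0.2133
(300, 210) 0.492 -0.052 0.134
(250, 370) 0.501 -0.217 0.1269
(480, 235) 0.633 -0.041 0.1313
(400, 400) 0.615 -0.215 0.1252
(260, 300) 0.489 -0.149 0.1306
(460, 330) 0.641 -0.137 0.1279
```

send_rows(
  commands=[
    [1, [-0.04, 0.044, 0], [0, 0, 0]],
    [1, [-0.04, 0.044, -0.04], [0, 0, 0]],
    [1, [0, 0, -0.12], [0, 0, 0]],
    [1, [0, 0, -0.12], [0, 0, 0]],
    [1, [0, 0, -0.1], [0, 0, 0]],
    [1, [0, 0, 0], [0, 0, 0]],
  ],
)

```text
clock: 7.1
tool_pos: [0.4213, -0.0269, 0.115]
orientation: [179.5, -0.3, 97.4]
force: [0.3, -0.1, 0.8]
opening: 0.0002
```

```bash
python3 - <<'E'
from mach import *
o=sensors.get_obs();print(o['tool_pos'],o['orientation'],o['force'])
s=snapshot('side');cv2.imwrite('pics/side6.png',cv2.resize(s['color'][160:280,220:380],None,fx=5,fy=5,interpolation=cv2.INTER_CUBIC))
s=snapshot('wrist');cv2.imwrite('pics/wrist6.png',s['color'])
E
```

```text
[ 0.421291   -0.02687758  0.11497489] [179.51552172  -0.26809283  97.36335748] [ 0.25691498 -0.0962045   0.8424762 ]
```

View pics/side6.png

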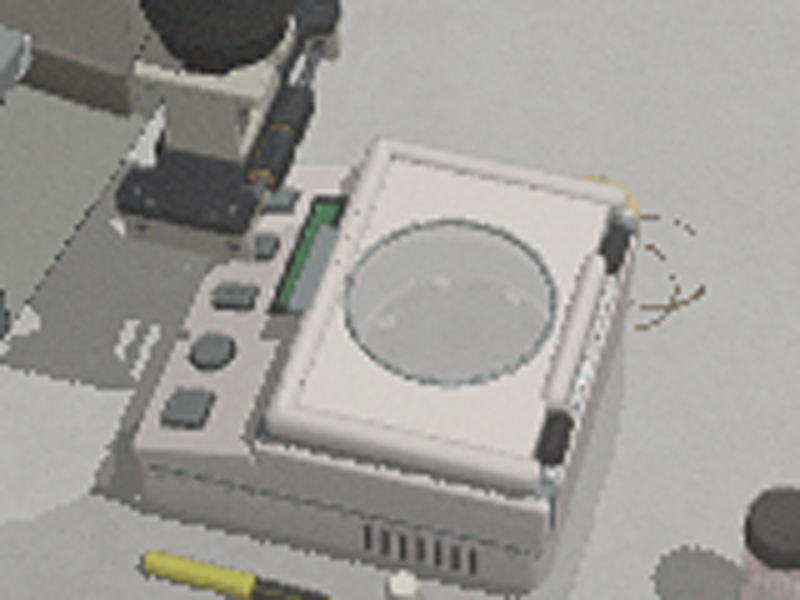

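View pics/wrist6.png

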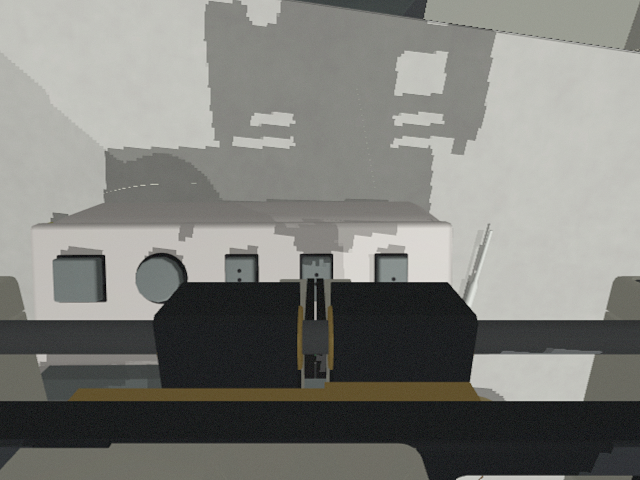

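The wrist view shows the fingers (column 316) right over the two-pip key (317,272). The tip spans about columns 282–350, clear of neighbouring keys at 257 and 375. I'll lower it.

send_rows(
  commands=[
    [1, [0.003, 0.003, -0.04], [0, 0, 0]],
    [1, [0, 0, -0.016], [0, 0, 0]],
  ],
)

```text
clock: 7.4
tool_pos: [0.4264, -0.0251, 0.1052]
orientation: [179.0, -0.3, 97.4]
force: [1.3, 0.8, -0.8]
opening: 0.0007
```

send_rows(
  commands=[
    [1, [0, 0, -0.01], [0, 0, 0]],
  ],
)

```text
clock: 7.5
tool_pos: [0.4268, -0.025, 0.1029]
orientation: [179.0, -0.3, 97.4]
force: [0.2, 0.0, 0.7]
opening: 0.0005
```

send_rows(
  commands=[
    [1, [0, 0, -0.008], [0, 0, 0]],
  ],
)

```text
clock: 7.6
tool_pos: [0.4271, -0.0249, 0.1011]
orientation: [179.0, -0.3, 97.4]
force: [-1.0, 0.5, -0.9]
opening: 0.0006
```

send_rows(
  commands=[
    [1, [0, 0, -0.008], [0, 0, 0]],
  ],
)

```text
clock: 7.7
tool_pos: [0.4273, -0.0249, 0.0993]
orientation: [178.9, -0.3, 97.4]
force: [0.6, 0.6, 0.2]
opening: -0.0
```

send_rows(
  commands=[
    [1, [-0.016, -0.003, -0.004], [0, 0, 0]],
  ],
)

```text
clock: 7.8
tool_pos: [0.4236, -0.0256, 0.0983]
orientation: [178.9, -0.3, 97.4]
force: [0.3, 0.0, 0.0]
opening: 0.0003
```

send_rows(
  commands=[
    [1, [-0.002, 0, -0.008], [0, 0, 0]],
  ],
)

```text
clock: 7.9
tool_pos: [0.4226, -0.0256, 0.0963]
orientation: [178.9, -0.3, 97.4]
force: [-0.1, 0.3, 0.6]
opening: 0.0001
```

send_rows(
  commands=[
    [1, [-0.002, 0, -0.008], [0, 0, 0]],
  ],
)

```text
clock: 8.0
tool_pos: [0.4221, -0.0256, 0.0943]
orientation: [178.9, -0.4, 97.4]
force: [-0.1, 0.4, -0.0]
opening: 0.0004
```

send_rows(
  commands=[
    [1, [-0.001, 0, -0.006], [0, 0, 0]],
  ],
)

```text
clock: 8.1
tool_pos: [0.4217, -0.0256, 0.0927]
orientation: [178.9, -0.4, 97.4]
force: [0.1, 0.1, 0.3]
opening: 0.0006
```

send_rows(
  commands=[
    [1, [-0.001, 0, -0.006], [0, 0, 0]],
  ],
)

```text
clock: 8.2
tool_pos: [0.4215, -0.0256, 0.0912]
orientation: [178.8, -0.4, 97.4]
force: [0.7, 0.5, -0.1]
opening: 0.0004
```

send_rows(
  commands=[
    [1, [-0.001, 0, -0.005], [0, 0, 0]],
  ],
)

```text
clock: 8.3
tool_pos: [0.4216, -0.0255, 0.09]
orientation: [178.8, -0.4, 97.4]
force: [2.2, 0.2, 2.3]
opening: 0.0001
```

send_rows(
  commands=[
    [1, [0, 0, -0.005], [0, 0, 0]],
  ],
)

```text
clock: 8.4
tool_pos: [0.4219, -0.0255, 0.0888]
orientation: [178.8, -0.3, 97.4]
force: [-0.0, -0.8, 2.3]
opening: 0.0005
```

send_rows(
  commands=[
    [1, [0, 0, -0.005], [0, 0, 0]],
  ],
)

```text
clock: 8.5
tool_pos: [0.4222, -0.0255, 0.0877]
orientation: [178.8, -0.3, 97.5]
force: [-0.6, -1.0, 3.0]
opening: 0.0001
```

send_rows(
  commands=[
    [1, [0, 0, -0.005], [0, 0, 0]],
  ],
)

```text
clock: 8.6
tool_pos: [0.4225, -0.0255, 0.0866]
orientation: [178.7, -0.3, 97.5]
force: [-0.3, -0.6, 5.2]
opening: 0.0002
```

send_rows(
  commands=[
    [1, [0, 0, -0.005], [0, 0, 0]],
  ],
)

```text
clock: 8.7
tool_pos: [0.4228, -0.0255, 0.0858]
orientation: [178.7, -0.3, 97.5]
force: [-7.0, -0.3, 19.9]
opening: 0.0004
```

```bash
python3 - <<'E'
from mach import *
s=snapshot('side');cv2.imwrite('pics/side7.png',cv2.resize(s['color'][160:280,220:380],None,fx=5,fy=5,interpolation=cv2.INTER_CUBIC))
E
```

```text
(no output)
```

View pics/side7.png

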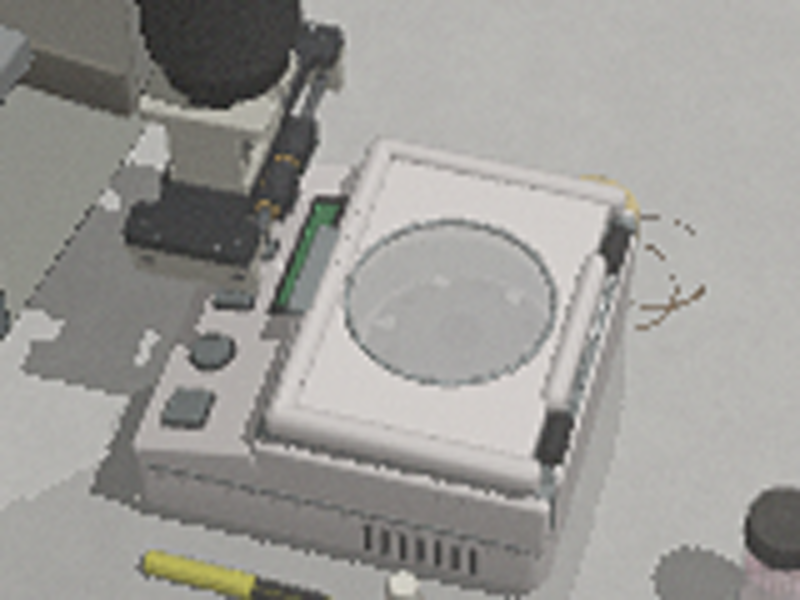

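The key bottomed out at 19.9 N (under 30), so it was certainly pressed; the machine has not moved in the view. I'll lift and go over the start key.

send_rows(
  commands=[
    [1, [0, 0, 0.03], [0, 0, 0]],
    [1, [0, 0, 0.08], [0, 0, 0]],
    [1, [0, 0, 0.06], [0, 0, 0]],
    [1, [0.011, -0.09, 0], [0, 0, 0]],
    [1, [0.011, -0.09, 0], [0, 0, 0]],
    [1, [0.011, -0.09, 0], [0, 0, 0]],
    [1, [0.009, -0.08, 0], [0, 0, 0]],
    [1, [0, 0, 0], [0, 0, 0]],
  ],
)

```text
clock: 9.55
tool_pos: [0.4318, -0.1153, 0.1298]
orientation: [178.8, -0.4, 97.6]
force: [1.1, 0.3, -0.6]
opening: 0.0004
```

```bash
python3 - <<'E'
from keys import *
o=sensors.get_obs();print(o['tool_pos'],o['orientation'],o['force'])
s=snapshot('wrist');cv2.imwrite('pics/wrist8.png',s['color']);np.savez('wrist8.npz',**s)
E
```

```text
[ 0.43182087 -0.11527323  0.12984209] [178.82722654  -0.37090178  97.60622389] [ 1.08096087  0.3433099  -0.61655484]
```

View pics/wrist8.png

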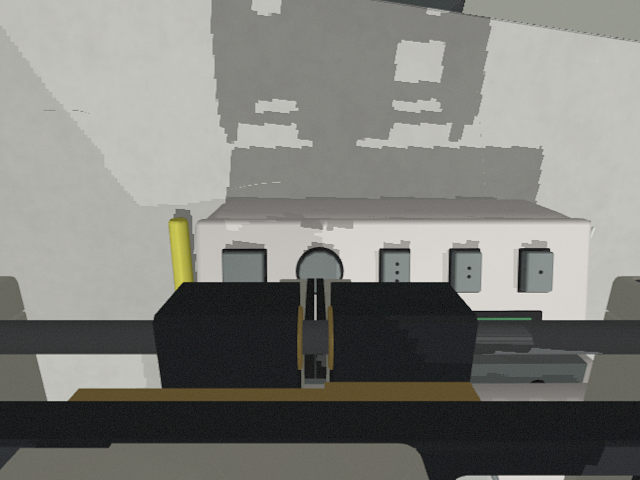

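The wrist view shows the start key centred at (320,~268), with the fingers at 316, about 3 mm too far right. All keys are up.

send_rows(
  commands=[
    [1, [0.004, 0.011, -0.06], [0, 0, 0]],
    [1, [-0.004, 0, -0.06], [0, 0, 0]],
    [1, [-0.002, 0, -0.02], [0, 0, 0]],
  ],
)

```text
clock: 9.9
tool_pos: [0.4314, -0.1109, 0.0945]
orientation: [178.7, -0.4, 97.5]
force: [-0.2, -0.6, -0.0]
opening: 0.0003
```

send_rows(
  commands=[
    [1, [0, 0, 0], [0, 0, 0]],
  ],
)

```text
clock: 10.0
tool_pos: [0.4308, -0.1105, 0.094]
orientation: [178.8, -0.4, 97.5]
force: [0.1, -0.0, 0.1]
opening: 0.0003
```

send_rows(
  commands=[
    [1, [0.008, -0.006, -0.01], [0, 0, 0]],
  ],
)

```text
clock: 10.1
tool_pos: [0.433, -0.1117, 0.092]
orientation: [178.8, -0.4, 97.6]
force: [0.3, -0.3, 1.0]
opening: 0.0005
```

send_rows(
  commands=[
    [1, [0, 0, -0.006], [0, 0, 0]],
  ],
)

```text
clock: 10.2
tool_pos: [0.4336, -0.1115, 0.0908]
orientation: [178.7, -0.4, 97.6]
force: [0.1, 0.1, 2.3]
opening: 0.0001
```

send_rows(
  commands=[
    [1, [0, 0, -0.006], [0, 0, 0]],
  ],
)

```text
clock: 10.3
tool_pos: [0.4339, -0.1115, 0.0896]
orientation: [178.7, -0.4, 97.6]
force: [-0.7, -0.8, 1.5]
opening: 0.001
```

send_rows(
  commands=[
    [1, [0, 0, -0.005], [0, 0, 0]],
  ],
)

```text
clock: 10.4
tool_pos: [0.4342, -0.1116, 0.0887]
orientation: [178.7, -0.4, 97.6]
force: [-0.2, -0.5, 2.2]
opening: 0.0001
```

send_rows(
  commands=[
    [1, [0, 0, -0.005], [0, 0, 0]],
  ],
)

```text
clock: 10.5
tool_pos: [0.4343, -0.1116, 0.0877]
orientation: [178.6, -0.4, 97.6]
force: [-0.6, -0.4, 3.5]
opening: 0.0004
```

send_rows(
  commands=[
    [1, [0, 0, -0.004], [0, 0, 0]],
  ],
)

```text
clock: 10.6
tool_pos: [0.4346, -0.1115, 0.0868]
orientation: [178.6, -0.4, 97.6]
force: [0.1, 0.9, 3.2]
opening: 0.0004
```

send_rows(
  commands=[
    [1, [0, 0, -0.003], [0, 0, 0]],
  ],
)

```text
clock: 10.7
tool_pos: [0.4347, -0.1116, 0.0864]
orientation: [178.6, -0.4, 97.6]
force: [-5.0, 1.7, 10.8]
opening: 0.0007
```

send_rows(
  commands=[
    [1, [0, 0, -0.002], [0, 0, 0]],
  ],
)

```text
clock: 10.8
tool_pos: [0.4348, -0.1116, 0.0864]
orientation: [178.6, -0.4, 97.7]
force: [-3.8, 1.6, 11.2]
opening: 0.0004
```

The start key bottomed out at 11 N. I'll retract.

send_rows(
  commands=[
    [1, [0, 0, 0.03], [0, 0, 0]],
    [1, [0, 0, 0.1], [0, 0, 0]],
    [1, [0, 0, 0.15], [0, 0, 0]],
    [1, [0, 0, 0.15], [0, 0, 0]],
    [1, [0, 0, 0.1], [0, 0, 0]],
    [1, [0, 0, 0], [0, 0, 0]],
    [1, [0, 0, 0], [0, 0, 0]],
  ],
)

```text
clock: 11.5
tool_pos: [0.4327, -0.1117, 0.2249]
orientation: [178.6, -0.4, 97.6]
force: [0.1, -0.4, -1.0]
opening: 0.0008
```

```bash
python3 - <<'E'
from keys import *
from mach import *
o=sensors.get_obs();print(o['tool_pos'],o['force'],o['clock'])
s=snapshot('wrist');cv2.imwrite('pics/wrist9.png',s['color'])
s=snapshot('side');cv2.imwrite('pics/side9.png',cv2.resize(s['color'][140:300,220:420],None,fx=4,fy=3.75,interpolation=cv2.INTER_CUBIC))
s0=dict(np.load('side5.npz'))
for x,y in [(300,210),(260,300),(460,330),(400,400),(220,225),(205,260),(188,298),(170,338),(150,380)]:
    uv=[(round(220+x/4),round(140+y/3.75))];print((x,y),pts(s0,uv)[0].round(3),pts(s,uv)[0].round(3))
E
```

```text
[ 0.43274881 -0.11167734  0.22487235] [ 0.12922949 -0.37316987 -0.98943872] 11.5
(300, 210) [0.495 0.015 0.134] [0.493 0.019 0.129]
(260, 300) [ 0.505 -0.082  0.131] [ 0.503 -0.079  0.126]
(460, 330) [ 0.653 -0.05   0.128] [ 0.653 -0.05   0.127]
(400, 400) [ 0.638 -0.13   0.125] [ 0.637 -0.128  0.122]
(220, 225) [0.425 0.012 0.088] [0.427 0.007 0.094]
(205, 260) [ 0.43  -0.029  0.09 ] [ 0.431 -0.03   0.091]
(188, 298) [ 0.437 -0.072  0.092] [ 0.438 -0.073  0.093]
(170, 338) [ 0.441 -0.115  0.089] [ 0.442 -0.117  0.092]
(150, 380) [ 0.449 -0.159  0.091] [ 0.449 -0.159  0.091]
```

View pics/side9.png

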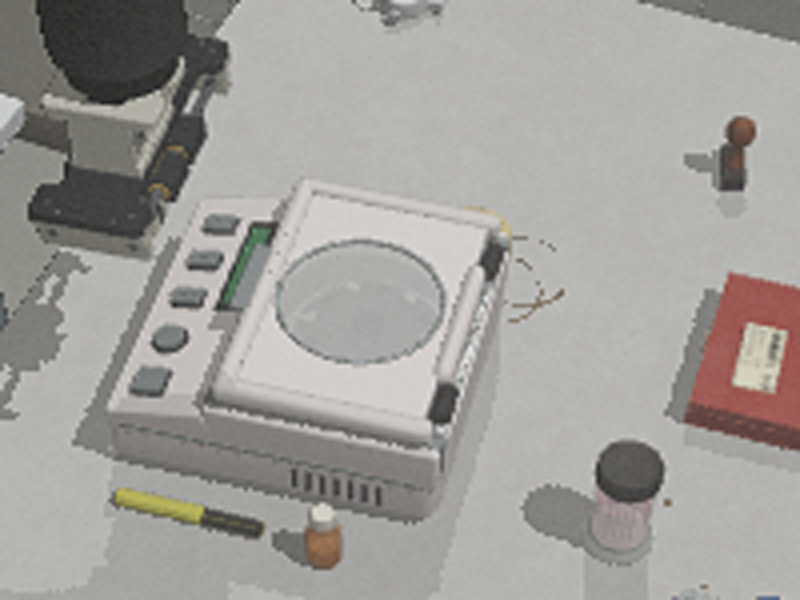

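View pics/wrist9.png

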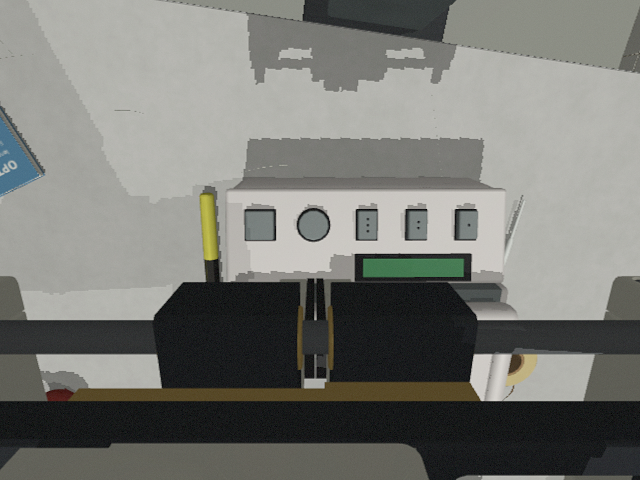

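The lid is shut in the same place, the five keys are up, and the things around the machine and the machine itself are where they were. I'll hand in.

```bash
python3 -c "
from plant import order
print(order.close_job())"
```

```text
the job is handed in; nothing more can be done
None
```

I pushed the lid shut with the closed fingertips until it latched, then pressed the middle preset key and the round start key. I handed the job in at about 11.6 s; it reported no verdict.

- **Lid:** it resisted with about 11 N, gave way, then met the buffers at 18 N. After I lifted off, it stayed level and shut through to the last pictures.
- **Keys:** the middle preset was pushed to its stop. The last reading there was 19.9 N, more than intended but under the 30 N limit. The start key reached its stop at about 11 N. In the last pictures all five keys are up, and I saw no other key touched.
- **Surroundings:** in the side and wrist views, the machine, marker and small bottle stand where they were. The pipette, tape and booklet are only partly in view and show no sign of moving. I did not look again at the tally counter or the slide mailer, but the arm never went near them.
- **Disagreements:**
  - Key-top height came out at about 89–90 mm from depth, but 83–85 mm from two views. I went by contact force, which showed about 90–91 mm.
  - The fingertip pressed the lid about 8 mm lower than the lip height given, most likely because it sat behind the raised front bar.
  - Depth readings on the lid varied by about 5 mm between looks, so I judged it shut from the pictures.

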